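# Hang the blue-lidded sample pot by its bail

## Task

Swing the folded-down wire bail of the blue-lidded sample pot upright while the pot stays standing on the bench, then lift the pot by the bail and hang it on the stand with the bail across both prongs, and let go. Leave the white-lidded pot where it is.

Things in the scene. Friction and masses are not known exactly. Their poses are not given: they have to be found in the camera images.
- blue_mid (a point): Centre (30 mm above the underside) of the pot to hang: round steel pot, fixed BLUE lid, 84 mm across, 60 mm tall, 0.3 kg. z up, y along the hinge line of its wire bail, -x (roughly toward the robot) the side where the bail is folded. Pivots 14 mm above this point at y = +-50 mm. Folded, the bail lies 0 to 20 degrees above level; stop 10 degrees past upright; it stays where left (slight friction).
- blue_grip (a point): Centre of the black grip tube (10 mm thick, 28 mm long) midway on the crossbar of the blue pot's bail, a U of 5 mm wire 100 mm wide, crossbar (straight for 76 mm) 88 mm from the hinge line. y along the crossbar; turns with the bail. Folded: 41 mm clear between tube and lid. Upright: 102 mm above the pot's centre. The round tube can turn between lightly closed fingers.
- white_mid (a point): Centre (30 mm above the underside) of the other pot, the same in shape, size and bail but with a WHITE lid; leave it alone. The two pots may stand in either order.
- hang_spot (a point): Where the grip tube's centre belongs: midway between the 2 prongs of the fixed steel stand (grey foot), 206 mm above the bench, crossbar resting on both. z up, y across the prongs, -x to their free ends. Level 7 mm rods, 53 mm clear between them, axes 6 mm below this point, from uprights 75 mm behind to tips 36 mm in front that turn up 10 mm above this point. The bail goes on over the tips from in front (-x).

How it is judged (in metres and radians):
On the way, in this order (a step that is already met when the one before it is completed fails the run):
1. the blue pot's bail is upright (within about 20 degrees) while the pot stands on the bench (z of blue_grip in the frame of blue_mid above 0.094 m and height (world z) of blue_mid below 0.04 m and angle between blue_mid's own z axis and vertical below 0.2 rad), for 0.2 s.
2. the blue pot is lifted clear of the bench by its upright bail (height (world z) of blue_mid above 0.07 m and z of blue_grip in the frame of blue_mid above 0.08 m and distance between the grasp point and blue_grip below 0.04 m), for 0.2 s.
At the end, for the whole second after the job is handed in: The blue pot hangs free of the bench, upright within 20 degrees and still, its bail crossbar resting on both prongs of the stand between the uprights and the turned-up tips, the grip tube within 20 mm of midway between the prongs and within 12 mm of the resting height (x of blue_grip in the frame of hang_spot between -0.034 and 0.067 m and y of blue_grip in the frame of hang_spot between -0.02 and 0.02 m and z of blue_grip in the frame of hang_spot between -0.012 and 0.012 m and height (world z) of blue_mid above 0.07 m and angle between blue_mid's own z axis and vertical below 0.35 rad and linear speed of blue_pot below 0.05 m/s); the robot touches nothing.
It fails at once if the white-lidded pot is moved more than 30 mm (distance of white_mid from where it was at the start of the episode above 0.03 m).
It also fails if it takes over 51 s, if anything falls off the work surface, if the arm or the gripper's body presses on something with over 40 N, if the wrist force passes 120 N, or if a joint passes its speed limit or range.

## Robot

A 6-joint arm with a two-finger parallel gripper is mounted at the origin on a cart in front of the work surface, level with it; the furniture and walls round the work are solid. World frame = base frame: x ahead of the robot, y to its left, z up, the work surface at z = 0. Lengths are in mm, angles in rad, forces in N, time in s.
With the tool pointing down it reaches from about 300 to 775 mm from the base axis. Payload 14.6 kg.
Tool frame: the origin (TCP) lies at the very end of the fingers, on their centre line; the grasp point (between the pads) lies 19 mm behind it (grip_point_offset is the distance from the TCP to the grasp point, in mm); z points along the fingers, y is the line along which they close (so a half turn about z gives the same grasp; the last joint's range is limited). The gripper opens to 94 mm and grips with 3 to 60 N. Pads are 16 mm wide; open, the fingers measure 119 mm over their backs; the gripper's body (75 mm by 177 mm) begins 78 mm behind the grasp point.
Start: joints at [-1.24, 0.3, 1.521, -0, 1.321, -0.067], TCP at [213.057, -507.046, 205.446] pointing down, gripper open.
Joint ranges: [-3.03, 3.03], [-0.79, 2.21], [0.23, 2.52], [-1.04, 4.18], [0, 3.07], [-2.55, 2.55]. Speed limits (rad/s): [2.22, 2.22, 2.57, 3.14, 3.14, 3.14].

## Interface

Orientations are given as [roll, pitch, yaw] about the fixed x, y, z axes, in that order (R = Rz(yaw) Ry(pitch) Rx(roll)).
In Python, from cell import read_state, camera, camera_info, sign_off, grip_point_offset gives the robot as it stands.
- The arm moves only by the shell command python3 -m handwheel 'ROWS' [FORCE]. ROWS is text: rows parted by semicolons, each of 5 numbers parted by spaces: the shift along the world's x, y, z in units of 40 mm (1.0 is 40 mm), then the turn about the world's z in units of 5 degrees (1.0 is 5 degrees), then the closure, from 0 (fully open) to 1 (shut). In form: dx dy dz yaw gripper; .... A call has 1 to 12 rows; each row shifts and turns the commanded pose from where the row before left it; what a row does not reach is not made up. A row lasts 1/12 s, in which the tool goes at most 41.7 mm and 7.16 degrees, less where a joint would pass 70% of its speed; a pose out of reach is approached as far as the arm can. A call is refused whole if a number of a shift passes 1 or a number of a turn 1, either way. A call with a gripper value outside its range is refused whole. The fingers move at their own pace and stop on an object; FORCE is the grip in N (left out, the last holds). Time passes only in rows, so rows that do not move let the fingers close. It gives the time, the measured TCP pose, the force, the opening and the grip force at its end, in the units of the state.
- read_state(): the state, without advancing time (a new reading comes with each control period).
- camera(name): name is "scene" or "top"; returns (picture, depth): 400x640x3 uint8, red, green, blue; 400x640 float32, mm along the optical axis (not along the pixel's ray), 0 where there is no reading.
- camera_info(name): a dict with "intrinsics" (3x3 intrinsics, pixels), "k1" (the pictures are not rectified: a ray, as slopes to the right and down, at radius r is drawn at 1 + k1 r^2 times it, then the intrinsics apply), "world_from_camera" (4x4, takes a point from camera to world coordinates). Camera axes: x right, y down, z forward; pixel columns grow to the right and rows downward; lengths in mm; the calibration is good to about 2 mm. A picture is of the moment at which its call begins. camera_info takes no time and is no camera call.
- sign_off(): hands the job in; it is judged then, once.
The state is a dict: "clock": time; "joints": joint angles; "qd": joint speeds; "effort": joint torques, N m; "eef_pos": TCP position; "eef_rot": TCP orientation; "wrist_force": force on the tool from outside, world axes, zero at the start; "moment": the same for the moment, N m; "finger_gap": finger opening in mm; "finger_force": force on a finger pad.
Only numpy, scipy, OpenCV 4.12 (cv2) and the standard library are available. Lean on these libraries where they do the work, as an engineer would, in place of code of your own. Each camera call takes 0.05 s, during which the arm holds its last target. There are 200 camera calls.

## Working session

There is one attempt and no reset: what is moved stays moved. The work goes in short steps, Python scripts to look and compute and a shell command to move; the robot and the scene stay as the last step left them, time stands still between calls to the robot, and variables do not carry over. Pictures are saved under pics/ and viewed, at most 10 in all, crops included, and the job is handed in when it is done.

```bash
mkdir -p pics; ls; cat > h.py <<'E'
import numpy as np, cv2
from cell import *
def snap(n,f=None):
    im,d=camera(n)
    if f: cv2.imwrite('pics/'+f,im[:,:,::-1])
    return im,d
def pts(n,uv,d):
    # uv Nx2 pixels, d depth image -> world points
    c=camera_info(n);K=np.array(c['intrinsics'],float);T=np.array(c['world_from_camera'])
    r=cv2.undistortPoints(np.array(uv,np.float64).reshape(-1,1,2),K,np.array([c['k1'],0,0,0.]))[:,0]
    z=np.array([d[int(v),int(u)] for u,v in uv])
    P=np.c_[r*z[:,None],z]
    return P@T[:3,:3].T+T[:3,3]
def plane(n,uv,h):
    p=pts(n,uv,np.ones((400,640)));o=np.array(camera_info(n)['world_from_camera'])[:3,3]
    r=p-o
    return o+r*((h-o[2])/r[:,2])[:,None]
E
python3 - <<'E'
from h import *
snap('scene','s1.png');snap('top','t1.png')
for n in('scene','top'):print(camera_info(n))
s=read_state();print(s['eef_rot'],s['finger_gap'],grip_point_offset)
E
```

```text
pics
{'intrinsics': array([[386.66308141,   0.        , 322.49985365],
       [  0.        , 386.66308141, 203.62294834],
       [  0.        ,   0.        ,   1.        ]]), 'k1': 0.029022525114550307, 'world_from_camera': array([[-8.35989403e-01, -3.28250514e-01,  4.39742331e-01,
         1.44874868e+02],
       [-5.48737180e-01,  5.04502871e-01, -6.66606601e-01,
         6.55905904e+02],
       [-3.03730888e-03, -7.98579021e-01, -6.01882315e-01,
         6.64880473e+02],
       [ 0.00000000e+00,  0.00000000e+00,  0.00000000e+00,
         1.00000000e+00]])}
{'intrinsics': array([[487.00844229,   0.        , 317.67060094],
       [  0.        , 487.00844229, 198.12741161],
       [  0.        ,   0.        ,   1.        ]]), 'k1': -0.08778952856094925, 'world_from_camera': array([[ 2.30577979e-02, -9.94852824e-01,  9.86721677e-02,
         3.92223702e+02],
       [-9.99734099e-01, -2.29190687e-02,  2.53938439e-03,
         9.43148764e+01],
       [-2.64839546e-04, -9.87044832e-02, -9.95116754e-01,
         1.18481119e+03],
       [ 0.00000000e+00,  0.00000000e+00,  0.00000000e+00,
         1.00000000e+00]])}
[-3.14051745e+00 -8.40370352e-05  3.97744381e-01] 93.85624991793162 18.8
```

View pics/s1.png

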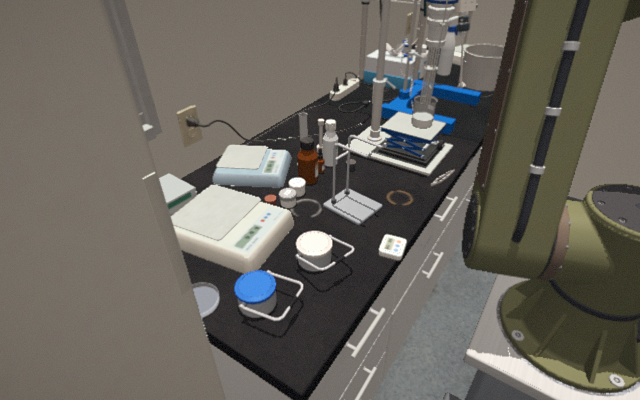

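View pics/t1.png

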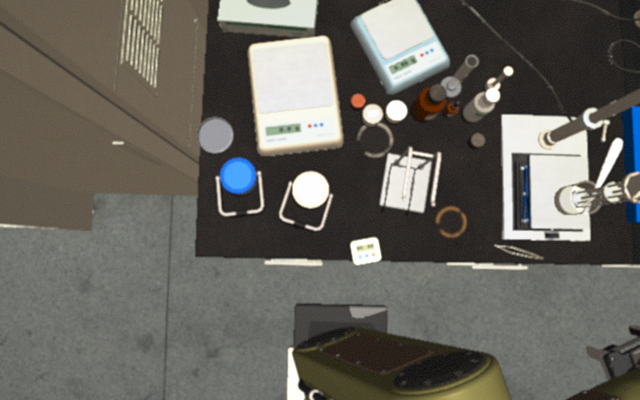

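The blue pot is at about top (239,176), with its bail folded toward the robot (crossbar at row ~212). The white pot is at (311,190) and the stand at (407,180), prongs toward the robot.

```bash
python3 - <<'E'
from h import *
im,d=snap('top')
hsv=cv2.cvtColor(im,cv2.COLOR_RGB2HSV)
m=cv2.inRange(hsv,(100,120,80),(125,255,255));m[:,:205]=0;m[:,280:]=0
c=max(cv2.findContours(m,0,2)[0],key=cv2.contourArea);(u,v),r=cv2.minEnclosingCircle(c)
print('blue',u,v,r,plane('top',[(u,v)],60))
m=cv2.inRange(hsv,(0,0,180),(180,60,255));m[:,:285]=0;m[:,335:]=0;m[:165]=0;m[210:]=0
c=max(cv2.findContours(m,0,2)[0],key=cv2.contourArea);(u,v),r=cv2.minEnclosingCircle(c)
print('white',u,v,r,plane('top',[(u,v)],60))
a=im[140:240,205:285];b=im[130:230,365:465]
o=np.hstack([cv2.resize(x,None,fx=4,fy=4,interpolation=cv2.INTER_CUBIC) for x in(a,b)])
cv2.imwrite('pics/c1.png',o[:,:,::-1])
vv,uu=np.mgrid[130:230,370:450];uv=np.c_[uu.ravel(),vv.ravel()];P=pts('top',uv,d)
h=P[:,2]>150
for lo,hi in((180,198),(198,210),(210,230),(230,400)):
  k=(P[:,2]>lo)&(P[:,2]<hi);print(lo,k.sum())
  for q,w in list(zip(uv[k],P[k].round()))[::max(1,k.sum()//12)]:print(q,w)
for u,v in((217,180),(263,180),(219,214),(263,213),(240,214),(280,218),(330,200)): 
  print(u,v,pts('top',[(u,v)],d).round())
E
```

```text
blue 237.48895263671875 175.2044219970703 18.961071014404297 [[553.28167919 285.84488893  60.        ]]
white 305.90777587890625 191.29611206054688 23.050037384033203 [[519.07837305 124.88711589  60.        ]]
180 15
[409 147] [603. -91. 188.]
[410 147] [601. -92. 195.]
[411 148] [599. -94. 197.]
[408 149] [599. -89. 186.]
[409 149] [596. -89. 198.]
[408 150] [598. -90. 181.]
[436 152] [ 593. -147.  191.]
[437 152] [ 592. -149.  194.]
[438 152] [ 592. -151.  195.]
[435 153] [ 593. -147.  182.]
[436 153] [ 591. -148.  190.]
[435 154] [ 591. -147.  182.]
[436 154] [ 589. -147.  192.]
[436 155] [ 588. -149.  184.]
[432 193] [ 506. -137.  198.]
198 339
[409 148] [598. -89. 201.]
[410 155] [582. -90. 205.]
[437 159] [ 576. -146.  204.]
[409 163] [566. -88. 206.]
[437 167] [ 560. -147.  200.]
[407 172] [547. -84. 204.]
[435 176] [ 541. -142.  203.]
[437 180] [ 532. -146.  205.]
[436 184] [ 524. -145.  201.]
[434 188] [ 516. -139.  205.]
[434 192] [ 508. -141.  200.]
[405 196] [498. -80. 205.]
[434 202] [ 487. -139.  206.]
210 21
[402 198] [493. -73. 211.]
[403 198] [492. -74. 217.]
[404 198] [492. -76. 216.]
[402 199] [491. -73. 213.]
[403 199] [491. -75. 214.]
[404 199] [490. -76. 217.]
[405 199] [491. -78. 216.]
[402 200] [489. -73. 214.]
[403 200] [488. -74. 216.]
[404 200] [489. -76. 216.]
[405 200] [489. -79. 212.]
[432 203] [ 484. -133.  214.]
[433 203] [ 484. -135.  216.]
[434 203] [ 484. -137.  217.]
[432 204] [ 482. -133.  214.]
[433 204] [ 482. -134.  219.]
[434 204] [ 482. -137.  217.]
[432 205] [ 480. -134.  212.]
[433 205] [ 480. -135.  215.]
[434 205] [ 480. -137.  215.]
[433 206] [ 478. -135.  216.]
230 0
217 180 [[542. 336.  50.]]
263 180 [[551. 232.   2.]]
219 214 [[465. 337.   1.]]
263 213 [[470. 229.   3.]]
240 214 [[463. 277.  55.]]
280 218 [[459. 188.   1.]]
330 200 [[501.  68.  51.]]
```

View pics/c1.png

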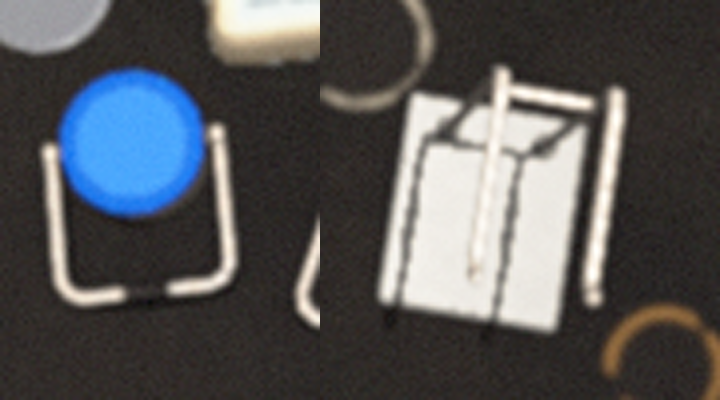

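The crop shows the blue bail's black grip at about px (241,213), its hinge ends at (217,177) and (259,172), and two prongs with upturned tips at (404,199) and (433,204).

```bash
python3 - <<'E'
from h import *
im,d=snap('top')
piv=plane('top',[(217,177),(258.7,172.5)],44);print('piv',piv)
v=piv[0]-piv[1];print('phi piv',np.degrees(np.arctan2(-v[0],v[1])))
for z in (44,60,74):
  cb=plane('top',[(225,214),(254,211.5),(241,213)],z);v=cb[0]-cb[1]
  print(z,cb[2],np.degrees(np.arctan2(-v[0],v[1])),np.linalg.norm((cb[2]-piv.mean(0))),np.linalg.norm(cb[2,:2]-[553.3,285.8]))
vv,uu=np.mgrid[130:230,395:445];uv=np.c_[uu.ravel(),vv.ravel()];P=pts('top',uv,d)
k=(P[:,2]>198)&(P[:,2]<209)&(P[:,0]<585);Q=P[k]
L=[]
for s in(Q[Q[:,1]>-115],Q[Q[:,1]<-115]):
  a=cv2.fitLine(s[:,:2].astype(np.float32),1,0,.01,.01).ravel();print('rod',len(s),a,np.degrees(np.arctan2(a[1],a[0])),s[:,2].mean())
# wall region near pot
vv,uu=np.mgrid[100:230,150:216];P=pts('top',np.c_[uu.ravel(),vv.ravel()],d)
k=P[:,2]>90;print('wall',k.sum(),P[k].min(0),P[k].max(0))
# side of bail height from scene-view depth near tube
im,d=snap('scene')
vv,uu=np.mgrid[265:330,225:310];uv=np.c_[uu.ravel(),vv.ravel()];P=pts('scene',uv,d)
k=(P[:,2]>30)&(P[:,0]<500)&(P[:,0]>440);print(k.sum());
for q,w in list(zip(uv[k],P[k].round()))[::max(1,k.sum()//20)]:print(q,w)
E
```

```text
piv [[550.22153107 337.28625521  44.        ]
 [563.14394064 238.36066631  44.        ]]
phi piv 7.442268981381504
44 [466.04164635 276.71913839  44.        ] 6.289920969136869 91.31874442069159 87.72959779725653
60 [465.00634172 274.16089894  60.        ] 6.289920969136846 94.05969826606261 89.05750258415077
74 [464.10045016 271.92243942  74.        ] 6.289920969136888 98.61197748501571 90.27262253011259
rod 154 [ 9.8800457e-01 -1.5442485e-01  5.5112280e+02 -8.4667999e+01] -8.88344 203.86223791831077
rod 155 [ 9.9168712e-01 -1.2867260e-01  5.1574304e+02 -1.4016971e+02] -7.392893 204.1442348538001
wall 2290 [392.22370207  94.31487642  90.00936079] [ 722.23682896  479.23770857 1184.81119016]
208
[293 280] [500. 231.  51.]
[299 281] [488. 226.  50.]
[301 283] [481. 228.  51.]
[301 288] [473. 239.  51.]
[300 291] [470. 247.  51.]
[294 295] [473. 263.  52.]
[294 297] [470. 268.  54.]
[292 299] [470. 274.  54.]
[295 300] [464. 272.  52.]
[292 302] [466. 279.  53.]
[288 304] [471. 286.  51.]
[292 305] [462. 285.  53.]
[291 307] [463. 287.  48.]
[288 310] [463. 296.  48.]
[286 313] [461. 305.  51.]
[264 315] [494. 331.  50.]
[266 316] [491. 329.  47.]
[284 316] [461. 311.  49.]
[278 317] [468. 321.  52.]
[273 318] [474. 328.  51.]
[273 319] [474. 328.  49.]
```

```bash
python3 -m handwheel '.29 .95 0 .93 0;.29 .95 0 .93 0;.29 .95 0 .93 0;.29 .95 0 .93 0;.29 .95 0 .93 .5;.29 .95 0 .93 .5;.29 .95 0 .93 .5;.29 .95 0 .93 .5' 5; python3 - <<'E'
from h import *
im,d=snap('top')
vv,uu=np.mgrid[100:260,100:216];uv=np.c_[uu.ravel(),vv.ravel()];dd=np.array([d[v,u] for u,v in uv]);P=pts('top',uv,d)
k=(dd>0)&(P[:,2]>100)&(P[:,0]>400);print('wall min',P[k].min(0),P[k][P[k][:,1].argmin()])
E
```

```text
clock: 0.92
eef_pos: [305.8, -201.3, 205.5]
eef_rot: [3.141, 0.0, 1.051]
wrist_force: [0.6, -0.1, -0.1]
finger_gap: 70.5
finger_force: 0.0
wall min [552.84287528 408.29315348 100.02005884] [660.96066889 408.29315348 145.47765211]
```

```bash
python3 -m handwheel '.29 .95 0 .92 .55;.29 .95 0 .92 .55;.29 .95 0 .92 .55;.29 .95 0 .92 .55;.29 .95 0 .92 .55;.29 .95 0 .92 .55;.29 .95 0 .92 .55;.29 .95 0 .92 .55'; python3 -m handwheel '.35 .9 0 0 .55;.35 .9 0 0 .55;.35 .9 0 0 .55;.35 .9 -.1 0 .55;.3 .75 -.3 0 .55;0 0 -.5 0 .55;0 0 0 0 .55'
```

```text
clock: 1.63
eef_pos: [398.7, 103.1, 205.6]
eef_rot: [3.141, 0.0, 1.694]
wrist_force: [1.2, -0.4, 0.3]
finger_gap: 42.4
finger_force: 0.0
clock: 2.22
eef_pos: [465.3, 275.4, 165.5]
eef_rot: [-3.136, 0.002, 1.691]
wrist_force: [-0.5, -0.5, -1.2]
finger_gap: 42.1
finger_force: 0.0
```

```bash
python3 -m handwheel '.05 .02 -.6 0 .55;0 0 -.7 0 .55;0 0 -.7 0 .55;0 0 -.6 0 .55;0 0 -.5 0 .55;0 0 -.28 0 .55;0 0 0 0 .55;0 0 0 0 .55'; python3 - <<'E'
from h import *
a,_=snap('top');b,_=snap('scene')
o=np.hstack([cv2.resize(x,(400,400),interpolation=cv2.INTER_CUBIC) for x in(a[140:240,190:290],b[240:340,220:320])])
cv2.imwrite('pics/c2.png',o[:,:,::-1])
E
```

```text
clock: 2.88
eef_pos: [469.0, 275.5, 35.2]
eef_rot: [3.141, -0.0, 1.689]
wrist_force: [-0.0, -0.1, -0.8]
finger_gap: 42.5
finger_force: 0.0
```

View pics/c2.png

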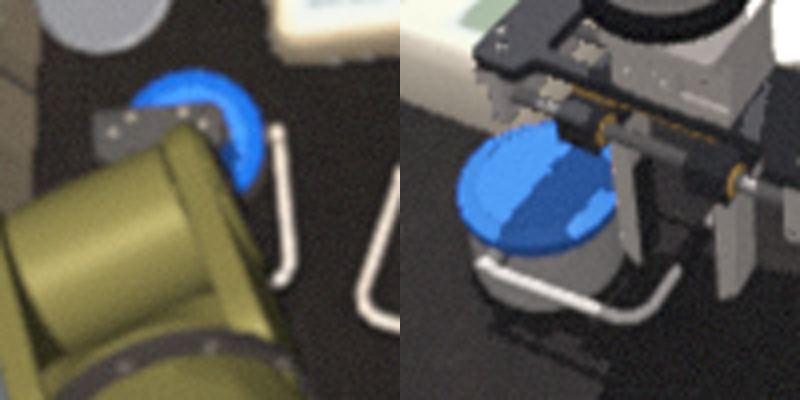

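The fingers straddle the grip tube with clear space to the lid. Closing lightly.

```bash
python3 -m handwheel '0 0 -.12 0 .55;0 0 0 0 .7;0 0 0 0 .8;0 0 0 0 .85;0 0 0 0 1;0 0 0 0 1;0 0 0 0 1;0 0 0 0 1' 4
```

```text
clock: 3.65
eef_pos: [468.6, 275.8, 29.5]
eef_rot: [-3.142, -0.0, 1.689]
wrist_force: [-1.0, -0.3, 0.5]
finger_gap: 9.7
finger_force: 4.0
```

```bash
python3 -m handwheel '.02 0 .19 0 1;.03 .005 .19 0 1;.06 .01 .185 0 1;.06 .005 .18 0 1;.09 .01 .17 0 1;.09 .01 .17 0 1;.12 .015 .15 0 1;.12 .015 .15 0 1;.14 .015 .13 0 1;.14 .015 .13 0 1;0 0 0 0 1;0 0 0 0 1'
```

```text
clock: 4.65
eef_pos: [503.7, 279.8, 95.5]
eef_rot: [3.141, -0.0, 1.689]
wrist_force: [-3.4, -0.2, 4.9]
finger_gap: 9.7
finger_force: 4.0
```

```bash
python3 -m handwheel '.15 .02 .12 0 1;.16 .02 .11 0 1;.17 .02 .085 0 1;.17 .02 .08 0 1;.18 .02 .05 0 1;.18 .02 .045 0 1;.11 .015 .015 0 1;.11 .015 .01 0 1;0 0 0 0 1;0 0 0 0 1;0 0 0 0 1'; python3 - <<'E'
from h import *
b,d=snap('scene');snap
o=cv2.resize(b[130:350,180:400],(600,600),interpolation=cv2.INTER_CUBIC)
cv2.imwrite('pics/c3.png',o[:,:,::-1])
E
```

```text
clock: 5.57
eef_pos: [552.6, 285.7, 115.7]
eef_rot: [-3.142, 0.0, 1.689]
wrist_force: [-0.4, 1.4, 0.1]
finger_gap: 9.7
finger_force: 4.0
```

View pics/c3.png

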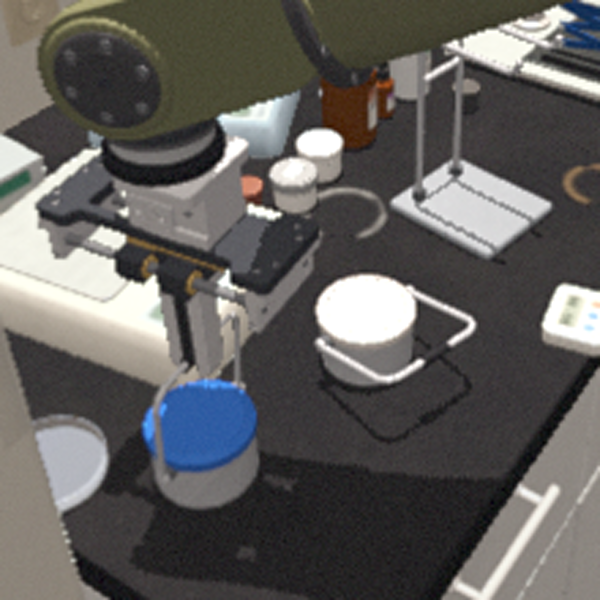

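The blue pot stands with its bail upright, and the fingers hold the tube (around 190,355 in the crop). Gripping firmly and lifting.

```bash
python3 -m handwheel '0 0 0 0 1;0 0 0 0 1;0 0 .05 0 1;0 0 .15 0 1;0 0 .3 0 1;0 0 .4 0 1;0 0 .4 0 1;0 0 .4 0 1;0 0 .4 0 1;0 0 .4 0 1;0 0 .2 0 1;0 0 .05 0 1' 25; python3 -m handwheel '-.1 -.1 0 0 1;-.2 -.2 0 0 1;-.25 -.35 0 0 1;-.25 -.45 0 -.2 1;-.25 -.5 0 -.25 1;-.25 -.5 0 -.25 1;-.25 -.5 0 -.25 1;-.25 -.5 0 -.25 1;-.25 -.5 0 -.25 1;-.25 -.5 0 -.25 1;-.25 -.5 0 -.25 1;-.25 -.5 0 -.25 1'
```

```text
clock: 6.62
eef_pos: [553.1, 285.9, 228.2]
eef_rot: [3.139, -0.001, 1.689]
wrist_force: [0.2, -0.9, -2.9]
finger_gap: 9.0
finger_force: 25.0
clock: 7.62
eef_pos: [439.2, 80.7, 224.8]
eef_rot: [-3.14, 0.0, 1.496]
wrist_force: [-0.7, 0.1, -1.9]
finger_gap: 8.9
finger_force: 25.0
```

```bash
python3 -m handwheel '-.15 -.5 0 -.2 1;-.1 -.5 0 -.2 1;-.1 -.5 0 -.2 1;0 -.5 0 -.18 1;0 -.5 0 0 1;0 -.5 0 0 1;0 -.5 0 0 1;0 -.35 0 0 1;0 -.2 0 0 1;0 -.1 0 0 1;0 0 0 0 1;0 0 0 0 1'; python3 -m handwheel '0 0 0 0 1;0 0 0 0 1;0 0 0 0 1;0 0 0 0 1;0 0 0 0 1;0 0 0 0 1;0 0 0 0 1;0 0 0 0 1';python3 - <<'E'
from h import *
a,_=snap('top');b,_=snap('scene')
o=np.hstack([cv2.resize(x,(400,400),interpolation=cv2.INTER_CUBIC) for x in(a[130:260,340:470],b[80:260,280:460])])
cv2.imwrite('pics/c4.png',o[:,:,::-1])
E
```

```text
clock: 8.62
eef_pos: [426.5, -83.8, 225.6]
eef_rot: [-3.141, -0.0, 1.429]
wrist_force: [0.5, -0.1, -3.5]
finger_gap: 9.4
finger_force: 25.0
clock: 9.28
eef_pos: [426.7, -84.2, 225.8]
eef_rot: [-3.142, -0.0, 1.429]
wrist_force: [0.4, 0.4, -3.1]
finger_gap: 9.2
finger_force: 25.0
```

View pics/c4.png

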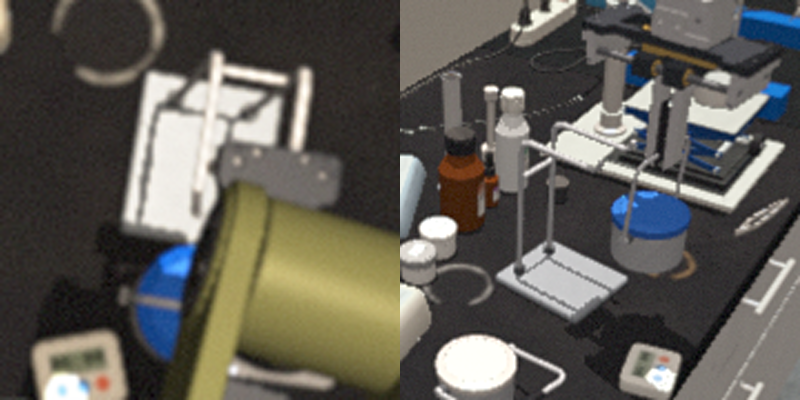

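The pot hangs upright in front of the prongs, level and clear of the tips. Centring it, then advancing and lowering.

```bash
python3 -m handwheel '0 -.16 0 0 1;0 -.16 0 0 1;.1 -.01 0 0 1;.2 -.03 0 0 1;.3 -.04 0 0 1;.4 -.06 0 0 1;.4 -.06 0 0 1;.4 -.06 0 0 1;.3 -.04 0 0 1;.2 -.03 0 0 1;.15 -.02 0 0 1;.05 0 0 0 1'; python3 -m handwheel '0 0 0 0 1;0 0 0 0 1;0 0 0 0 1;0 0 -.2 0 1;0 0 -.2 0 1;0 0 -.2 0 1;0 0 -.15 0 1;0 0 -.1 0 1;0 0 -.05 0 1;0 0 0 0 1;0 0 0 0 1'; python3 - <<'E'
from h import *
a,_=snap('top');b,_=snap('scene')
o=np.hstack([cv2.resize(x,(400,400),interpolation=cv2.INTER_CUBIC) for x in(a[130:230,370:470],b[100:230,290:420])])
cv2.imwrite('pics/c5.png',o[:,:,::-1])
E
```

```text
clock: 10.38
eef_pos: [527.3, -111.1, 225.5]
eef_rot: [-3.141, -0.0, 1.429]
wrist_force: [-0.4, -0.0, -3.7]
finger_gap: 9.0
finger_force: 25.0
clock: 11.3
eef_pos: [526.8, -111.1, 190.0]
eef_rot: [3.141, 0.0, 1.429]
wrist_force: [0.6, 1.3, -3.0]
finger_gap: 9.1
finger_force: 25.0
```

View pics/c5.png

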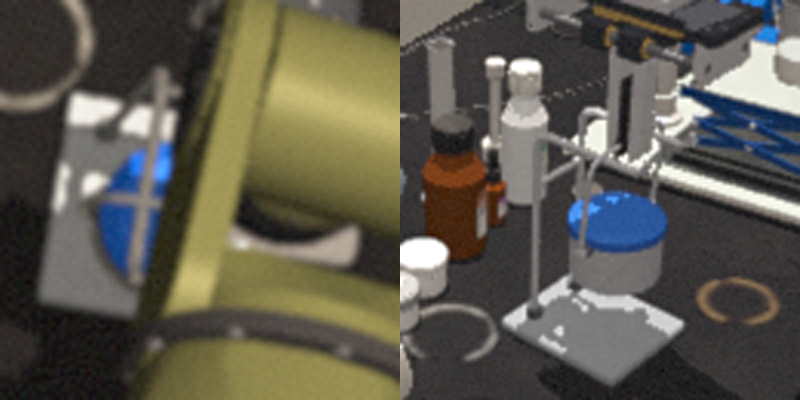

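The crossbar crosses the prongs about midway and is almost seated. Lowering the last millimetres.

```bash
python3 -m handwheel '0 0 -.05 0 1;0 0 -.03 0 1;0 0 0 0 1;0 0 0 0 1'; python3 -m handwheel '0 0 -.03 0 1;0 0 -.02 0 1;0 0 0 0 1;0 0 0 0 1'
```

```text
clock: 11.73
eef_pos: [527.1, -111.1, 189.0]
eef_rot: [3.139, 0.0, 1.429]
wrist_force: [-8.7, 2.3, 17.9]
finger_gap: 9.2
finger_force: 25.0
clock: 12.07
eef_pos: [528.0, -111.4, 188.3]
eef_rot: [3.135, 0.001, 1.429]
wrist_force: [-6.8, 2.0, 25.6]
finger_gap: 9.1
finger_force: 25.0
```

```bash
python3 -m handwheel '0 0 .08 0 1;0 0 0 0 1;0 0 0 0 .85;0 0 0 0 .8;0 0 0 0 .7;0 0 0 0 .6;0 0 0 0 .5;0 0 0 0 .5;0 0 0 0 .5' 5; python3 -m handwheel '0 0 .2 0 .5;0 0 .4 0 .5;0 0 .6 0 .5;0 0 .7 0 .5;0 0 .7 0 .5;-.5 0 0 0 .5;-.7 0 0 0 .5;-.8 0 0 0 .5;-.8 0 0 0 .5;-.8 0 0 0 .5;-.6 0 0 0 .5;0 0 0 0 .5'; python3 - <<'E'
from h import *
a,d=snap('top');b,_=snap('scene')
o=np.hstack([cv2.resize(x,(400,400),interpolation=cv2.INTER_CUBIC) for x in(a[130:230,370:470],b[100:230,290:420])])
cv2.imwrite('pics/c6.png',o[:,:,::-1])
E
```

```text
clock: 12.82
eef_pos: [526.6, -111.0, 187.8]
eef_rot: [-3.141, -0.0, 1.429]
wrist_force: [0.8, 0.1, 0.0]
finger_gap: 46.0
finger_force: 0.0
clock: 13.82
eef_pos: [356.1, -110.9, 293.1]
eef_rot: [3.14, 0.001, 1.429]
wrist_force: [0.4, 0.1, 0.5]
finger_gap: 47.4
finger_force: 0.0
```

View pics/c6.png

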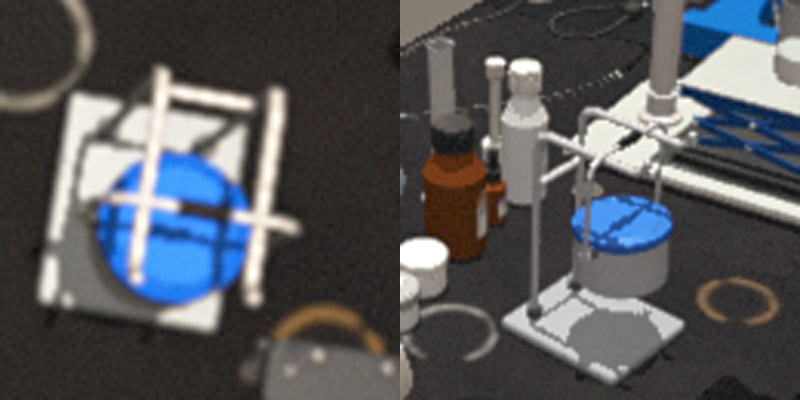

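The pot hangs on both prongs. The black tube sits at about (205,210) in the crop, between rods at ~148 and ~262. I'll let it settle, then hand in.

```bash
for i in 1 2; do python3 -m handwheel '0 0 0 0 .5;0 0 0 0 .5;0 0 0 0 .5;0 0 0 0 .5;0 0 0 0 .5;0 0 0 0 .5;0 0 0 0 .5;0 0 0 0 .5;0 0 0 0 .5;0 0 0 0 .5;0 0 0 0 .5;0 0 0 0 .5' >/dev/null; done; python3 -c "
from cell import sign_off
print(sign_off())"
```

```text
the job is handed in; nothing more can be done
None
```

The blue-lidded pot hangs by its bail across both prongs, the gripper is clear, the white pot wasn't touched, and the job was handed in at about 16 s; no verdict came back.

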